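# Load the sanding rack with fish blanks and lock it with the keeper comb

### The job

Clear the two offcuts off the sanding rack into the tin scrap bin on the bench and lay every fish blank that is there level in the rack, its rod resting in a facing pair of V-notches, one fish to a pair. When all are in, take the toothed keeper comb from its stand and lower it onto the slotted rail until all five teeth are fully home in their own slots; leave the other things on the bench where they are.

Things in the scene. Friction and masses are not known exactly. Their poses are not given: they have to be found in the camera images.
- rack: fixed sanding rack: base board 200 (x) x 225 (y) x 12 mm with two parallel rails along y, centred at x = -68 and +68 mm, each 24 mm thick and 211 mm long, tops 65 mm above the bench. Each rail has four V-notches at y = -70.5, -23.5, 23.5, 70.5 mm. Origin at the centre of its underside; z up; position and yaw vary
- plain_rail (a point): middle of the top of the rail at rack x = +68 mm (farther from the robot), axes as the rack's. It has only the four V-notches, 90 degrees, 24 mm wide at the top and 12 mm deep, facing those of the other rail. A fish rod resting in a facing pair lies along rack x with its axis 63 mm above the bench, 2 mm below the rail tops
- slot_rail (a point): middle of the top of the slotted rail, at rack x = -68 mm (nearer the robot), axes as the rack's. Besides the same four V-notches it has five slots for the comb, each 14 (x) by 13 (y) mm and 28 mm deep, at y = -94, -47, 0, 47 and 94 mm from this point, between and outside the notches
- comb: dark wood keeper comb (220 g): bar 22 (x) x 204 (y) x 18 mm; five teeth below at y = -94, -47, 0, 47, 94 mm, 10 x 10 mm, 36 mm long, round-tipped; on its middle a grip block 18 (x) x 60 (y) mm, from 18 to 56 mm above the origin. Origin mid-bar on its underside, z up. Either end either way. Fully home the origin is 8 mm above slot_rail (teeth on the slot floors, bar clear of the rods)
- stand: fixed plywood comb stand on the right: a trough 60 x 220 mm, 45 mm high, with a groove 14 mm wide along its y axis; the comb starts with its bar on the wall tops and its teeth in the groove. Origin at the centre of its underside
- bin: fixed open tin scrap bin on the right, outside 150 (x) x 200 (y) x 70 mm high, walls 4 mm. Origin at the centre of its underside. It and the comb stand may swap places
- offcut1: flat offcut of pale wood, 150 x 45 x 18 mm (70 g), at first lying across the two rails of the rack. Origin at the centre of its underside, x along its length, z up as it lies
- offcut2: flat offcut of pale wood, 150 x 45 x 18 mm (70 g), at first lying across the two rails of the rack. Origin at the centre of its underside, x along its length, z up as it lies
- fish1: one of up to four alike fish blanks (60 g): a pale wood fish 22 mm wide, 22 mm thick and 70 mm long at the middle of a round rod 14 mm thick, 190 mm long. Lies on the bench left of the rack. Origin mid-rod on its axis, 11 mm above the bench; x along the rod to the head; grip its straight 50 mm middle. May face either way and roll about its rod. None when absent
- fish2: one of up to four alike fish blanks (60 g): a pale wood fish 22 mm wide, 22 mm thick and 70 mm long at the middle of a round rod 14 mm thick, 190 mm long. Lies on the bench left of the rack. Origin mid-rod on its axis, 11 mm above the bench; x along the rod to the head; grip its straight 50 mm middle. May face either way and roll about its rod. None when absent
- fish3: one of up to four alike fish blanks (60 g): a pale wood fish 22 mm wide, 22 mm thick and 70 mm long at the middle of a round rod 14 mm thick, 190 mm long. Lies on the bench left of the rack. Origin mid-rod on its axis, 11 mm above the bench; x along the rod to the head; grip its straight 50 mm middle. May face either way and roll about its rod. None when absent
- fish4: one of up to four alike fish blanks (60 g): a pale wood fish 22 mm wide, 22 mm thick and 70 mm long at the middle of a round rod 14 mm thick, 190 mm long. Lies on the bench left of the rack. Origin mid-rod on its axis, 11 mm above the bench; x along the rod to the head; grip its straight 50 mm middle. May face either way and roll about its rod. None when absent
- cork_block: bystander: cork sanding block, 100 x 60 x 35 mm, near the robot on the left
- stone: bystander: grey river stone burnisher, a flat pebble 76 mm across and 31 mm high, near the robot on the right
- buffalo_leg: bystander: dark carved fig wood buffalo leg, about 160 mm long and 30 mm high, at the far side of the bench
- brush: bystander: dusting brush lying at the far side of the bench
- jar: bystander: closed jar, 70 mm across, 90 mm high, at the far side

How it is judged (in metres and radians):
On the way, in this order (a step that is already met when the one before it is completed fails the run):
1. every fish blank present lies level in a facing pair of V-notches (z of fish1 in the frame of rack between 0.059 and 0.067 m and x of fish1 in the frame of rack between -0.022 and 0.022 m and y of fish1 in the frame of rack between -0.085 and 0.085 m and angle between the x axis of each of fish1, fish2, fish3, fish4 and the x axis of rack, either way round below 0.06 rad and z of fish2 in the frame of rack between 0.059 and 0.067 m and x of fish2 in the frame of rack between -0.022 and 0.022 m and y of fish2 in the frame of rack between -0.085 and 0.085 m and z of fish3 in the frame of rack between 0.059 and 0.067 m and x of fish3 in the frame of rack between -0.022 and 0.022 m and y of fish3 in the frame of rack between -0.085 and 0.085 m and z of fish4 in the frame of rack between 0.059 and 0.067 m and x of fish4 in the frame of rack between -0.022 and 0.022 m and y of fish4 in the frame of rack between -0.085 and 0.085 m), for 0.2 s.
2. the keeper comb is fully home on the slotted rail (z of comb in the frame of slot_rail between 0.004 and 0.0115 m and x of comb in the frame of slot_rail between -0.005 and 0.005 m and y of comb in the frame of slot_rail between -0.005 and 0.005 m and angle between the y axis of comb and the y axis of rack, either way round below 0.06 rad and angle between comb's own z axis and vertical below 0.08 rad), for 0.2 s.
At the end, for the whole second after the job is handed in: Each fish present rests in a facing notch pair (height within 4 mm, along the rack within 0.06 rad, centred within 22 mm); the comb is home in its slots (height within 3.5 mm, sideways 5 mm, upright within 0.08 rad); both offcuts are in the bin; all at rest (all of step 1 and all of step 2 and x of offcut1 in the frame of bin between -0.075 and 0.075 m and y of offcut1 in the frame of bin between -0.1 and 0.1 m and z of each of offcut1, offcut2 in the frame of bin below 0.07 m and x of offcut2 in the frame of bin between -0.075 and 0.075 m and y of offcut2 in the frame of bin between -0.1 and 0.1 m and linear speed of each of fish1, fish2, fish3, fish4, offcut1, offcut2, comb below 0.02 m/s); the robot touches nothing.
It fails at once if a bystander (cork block, stone, buffalo leg, brush or jar) pushed more than 50 mm from its place (distance of any of cork_block, stone, buffalo_leg, brush, jar from where it was at the start of the episode above 0.05 m).
Of fish1, fish2, fish3, fish4 only 2 to 4 are there at a start; the rules pass over those that are not, and their reading is None.
At some moment in a run one of fish1, fish2, fish3, fish4 may be knocked a few centimetres aside while the robot is not near it.
It also fails if it takes over 210 s, if anything falls off the work surface, if the arm or the gripper's body presses on something with over 40 N, if the wrist force passes 120 N, or if a joint passes its speed limit or range.

### The arm

A 6-joint arm with a two-finger parallel gripper is mounted at the origin on the work surface. World frame = base frame: x ahead of the robot, y to its left, z up, the work surface at z = 0. Lengths are in m, angles in degrees, forces in N, time in s.
With the tool pointing down it reaches from about 0.4 to 0.825 m from the base axis. Payload 7 kg.
Tool frame: the origin (TCP) lies midway between the tips of the shut fingers; the grasp point (between the pads) lies 19 mm behind it; z points along the fingers, y is the line along which they close (so a half turn about z gives the same grasp; the last joint's range is limited). The gripper opens to 88 mm and grips with 3 to 60 N. Pads are 19 mm wide; open, the fingers measure 130 mm over their backs; the gripper's body (78 mm by 193 mm) begins 47 mm behind the grasp point.
Start: joints at [89.731, 20.546, 0.682, 0, -70.136, -16.507], TCP at [0.195, 0.646, 0.227] pointing down, gripper open.
Joint ranges: [-176.03, 176.03], [-82.01, 121.73], [-58.28, 71.71], [-173.87, 95.51], [-174.79, -0.11], [-173.66, 173.66]. Speed limits (degrees/s): [136.94, 136.94, 172.46, 180, 180, 180].

### API

Orientations are given as [roll, pitch, yaw] about the fixed x, y, z axes, in that order (R = Rz(yaw) Ry(pitch) Rx(roll)).
In Python, from plant import telemetry, viewer, workorder gives the robot as it stands. The module is installed in compiled form; this text tells all that it offers.
- The arm moves only by the tool carry_out, never from a script. Its argument "rows" is a list of rows, each a list of 6 numbers: the shift along the tool's x, y, z in m, then the turn, a rotation vector about the tool's x, y, z in rad. In form: [[tx, ty, tz, ax, ay, az], ...]. A call has 1 to 8 rows; each row is the pose to reach, as a shift and turn from the pose commanded when the call began, along the tool's axes at that moment; what a row does not reach only later rows make up. A row lasts 1/8 s, in which the tool goes at most 62.5 mm and 10.7 degrees, less where a joint would pass 70% of its speed; a pose out of reach is approached as far as the arm can. A call with a gripper value outside its range is refused whole. "grip" is the gripper's target within -1 to 1 (fully open at 1, half-way at 0, shut at -1), set as the call begins (left out, the last holds). The fingers move at their own pace and stop on an object; the grip force is fixed at half the most. Time passes only in rows, so rows that repeat a pose let the fingers close. It gives the time, the measured TCP pose, the force, the opening and the grip force at its end, in the units of the state.
- telemetry.get_obs(): the state, without advancing time (a new reading comes with each control period).
- viewer.snapshot(name): name is "scene" or "top" or "wrist"; returns the picture (480x640x3 uint8, red, green, blue); there is no depth.
- viewer.camera_info(name): a dict with "intrinsics" (3x3 intrinsics, pixels), "extrinsics" (4x4, takes a point from camera to world coordinates); the wrist camera has in their place "tool_from_camera" (4x4, takes a point from camera to tool coordinates, whose origin is the TCP and whose axes are the flange's). Camera axes: x right, y down, z forward; pixel columns grow to the right and rows downward; lengths in m; the calibration is good to about 2 mm. A picture is of the moment at which its call begins: read the wrist's pose just before it. camera_info takes no time and is no camera call.
- workorder.close_job(): hands the job in; it is judged then, once.
The state is a dict: "clock": time; "joint_pos": joint angles; "qvel": joint speeds; "tau": joint torques, N m; "tool_pos": TCP position; "orientation": TCP orientation; "force": force on the tool from outside, world axes, zero at the start; "moment": the same for the moment, N m; "opening": finger opening in m; "gripper_force": force on a finger pad.
Only numpy, scipy, OpenCV 4.12 (cv2) and the standard library are available. Lean on these libraries where they do the work, as an engineer would, in place of code of your own. Each camera call takes 0.05 s, during which the arm holds its last target. There are 200 camera calls.

## Working session

There is one attempt and no reset: what is moved stays moved. The work goes in short steps, Python scripts to look and compute and a tool call to move; the robot and the scene stay as the last step left them, time stands still between calls to the robot, and variables do not carry over. Pictures are saved under pics/ and viewed, at most 14 in all, crops included, and the job is handed in when it is done.

Besides the shell and the picture viewer there is one more tool, called after ">>>" in YAML: its name, and indented under it one key for each argument. carry_out: Moves the arm, as the interface text tells. Its arguments: {"type":"object","properties":{"rows":{"type":"array"},"grip":{"type":"number"}},"required":["rows"]}

```bash
mkdir -p pics
cat > h.py <<'E'
import numpy as np, cv2
from plant import telemetry, viewer, workorder
from scipy.spatial.transform import Rotation as R
def tool():
    o=telemetry.get_obs(); T=np.eye(4); T[:3,:3]=R.from_euler('xyz',o['orientation'],degrees=True).as_matrix(); T[:3,3]=o['tool_pos']; return T
def snap(n,f=None):
    T=tool() if n=='wrist' else None
    im=viewer.snapshot(n); c=viewer.camera_info(n)
    E=T@np.array(c['tool_from_camera']) if n=='wrist' else np.array(c['extrinsics'])
    bgr=cv2.cvtColor(im,cv2.COLOR_RGB2BGR)
    if f: cv2.imwrite('pics/'+f+'.png',bgr); np.savez('pics/'+f+'.npz',K=np.array(c['intrinsics']),E=E)
    return bgr,np.array(c['intrinsics']),E
def load(f):
    d=np.load('pics/'+f+'.npz'); return cv2.imread('pics/'+f+'.png'),d['K'],d['E']
def ray(K,E,uv,z):
    uv=np.atleast_2d(np.array(uv,float)); d=np.c_[uv,np.ones(len(uv))]@np.linalg.inv(K).T@E[:3,:3].T
    return E[:3,3]+d*((z-E[2,3])/d[:,2])[:,None]
def proj(K,E,P):
    P=np.atleast_2d(np.array(P,float)); c=(P-E[:3,3])@E[:3,:3]; p=c@K.T; return p[:,:2]/p[:,2:]
E
python3 - <<'E'
from h import *
for n in('top','scene','wrist'):
    b,K,Ex=snap(n,n+'0'); print(n,K.round(1).tolist(),Ex.round(3).tolist())
print(telemetry.get_obs())
E
```

```text
top [[453.8, 0.0, 323.6], [0.0, 453.8, 237.3], [0.0, 0.0, 1.0]] [[-0.131, -0.958, 0.256, 0.38], [-0.991, 0.127, -0.033, -0.015], [-0.001, -0.258, -0.966, 0.923], [0.0, 0.0, 0.0, 1.0]]
scene [[503.0, 0.0, 327.3], [0.0, 503.0, 241.5], [0.0, 0.0, 1.0]] [[-0.154, 0.746, -0.648, 1.152], [0.988, 0.107, -0.112, 0.077], [-0.014, -0.657, -0.753, 0.746], [0.0, 0.0, 0.0, 1.0]]
wrist [[390.8, 0.0, 318.1], [0.0, 390.8, 242.8], [0.0, 0.0, 1.0]] [[-0.289, -0.926, -0.244, 0.26], [-0.957, 0.279, 0.073, 0.627], [0.001, 0.254, -0.967, 0.384], [0.0, 0.0, 0.0, 1.0]]
{'clock': 0.15, 'joint_pos': array([ 8.97322023e+01,  2.05818654e+01,  6.45573863e-01, -1.43973952e-02,
       -7.01352636e+01, -1.65074995e+01]), 'qvel': array([-0.10320562, -0.09253422,  0.25096442,  0.1049438 , -0.06845035,
       -0.01265096]), 'tau': array([-1.53731591e-03, -5.83275282e+01,  2.93292725e+01,  7.00131521e+00,
        8.78894760e-03, -1.13445478e-04]), 'tool_pos': array([0.19473175, 0.64591556, 0.22583834]), 'orientation': array([ 1.79927548e+02, -7.35517732e-03, -1.67801932e+01]), 'force': array([ 0.01911548, -0.54820224,  0.91614535]), 'moment': array([-0.00819419,  0.01241607, -0.05046026]), 'gripper_force': 0.0, 'opening': 0.08747771628624107}
```

View pics/top0.png

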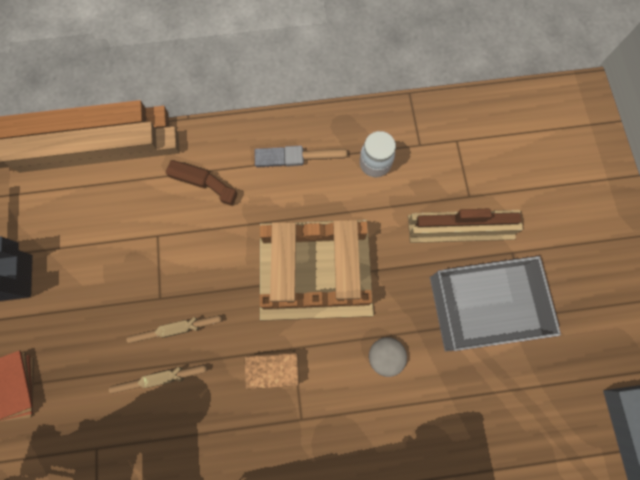

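View pics/scene0.png

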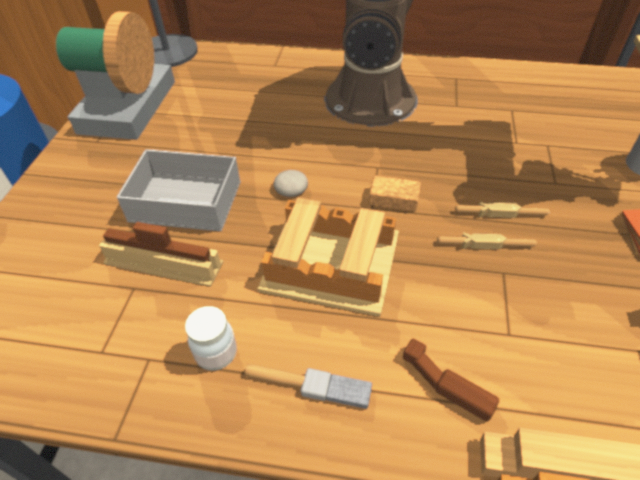

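The top view shows two fish at px (175,328) and (158,379), the rack around (316,270) with two offcuts across it, the comb on its stand at (467,222), and the bin at (495,302). The scene view agrees, with the fish at (500,211) and (485,242). I'll check the wrist view and turn these into rough positions.

Run:
```python
from h import *
b,K,E=load('top0')
def p(n,uv,z): print(n,ray(K,E,uv,z).round(3).tolist())
p('fishA rod ends+mid',[(128,339),(220,319),(178,328)],.011)
p('fishB',[(110,389),(206,368),(160,378)],.011)
p('offL corners',[(273,223),(295,223),(295,300),(271,302)],.083)
p('offR corners',[(335,221),(357,221),(361,295),(338,298)],.083)
p('rack base front corners',[(260,320),(374,316)],.012)
p('rail near ends top',[(262,297),(372,292)],.065)
p('rail far ends top',[(260,228),(367,224)],.065)
p('bin rim',[(433,274),(540,257),(558,335),(449,350)],.07)
p('comb bar ends',[(418,221),(521,218)],.063)
p('comb block ends top',[(459,213),(491,212)],.101)
p('cork,stone,jar',[(271,370),(388,357),(380,145)],.03)
```

```text
fishA rod ends+mid [[0.467, 0.362, 0.011], [0.482, 0.18, 0.011], [0.476, 0.264, 0.011]]
fishB [[0.378, 0.398, 0.011], [0.393, 0.214, 0.011], [0.386, 0.303, 0.011]]
offL corners [[0.644, 0.05, 0.083], [0.638, 0.008, 0.083], [0.491, 0.025, 0.083], [0.493, 0.069, 0.083]]
offR corners [[0.632, -0.069, 0.083], [0.627, -0.112, 0.083], [0.484, -0.097, 0.083], [0.484, -0.054, 0.083]]
rack base front corners [[0.47, 0.102, 0.012], [0.448, -0.124, 0.012]]
rail near ends top [[0.507, 0.087, 0.065], [0.489, -0.121, 0.065]]
rail far ends top [[0.643, 0.078, 0.065], [0.623, -0.132, 0.065]]
bin rim [[0.507, -0.241, 0.07], [0.513, -0.451, 0.07], [0.365, -0.447, 0.07], [0.365, -0.243, 0.07]]
comb bar ends [[0.617, -0.234, 0.063], [0.596, -0.437, 0.063]]
comb block ends top [[0.612, -0.304, 0.101], [0.606, -0.365, 0.101]]
cork,stone,jar [[0.373, 0.088, 0.03], [0.367, -0.136, 0.03], [0.805, -0.193, 0.03]]
```

View pics/wrist0.png

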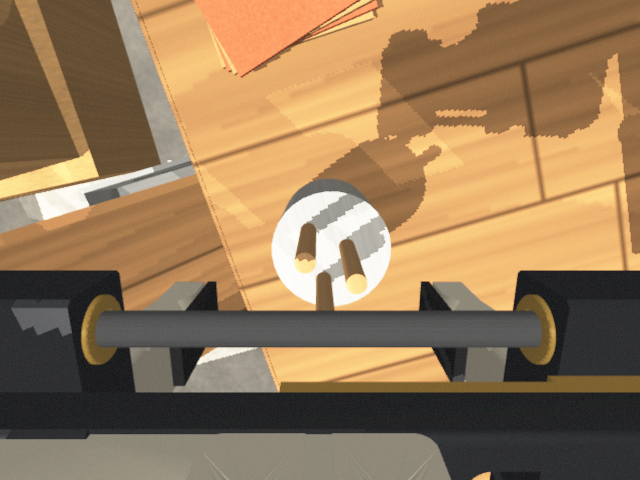

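The wrist view shows only a pencil pot at (330,245) and no third fish. The measured sizes agree with the given ones: rods about 184 mm, bin 145x205, comb 204, rack yaw about -5°. Next I plan the first move, to above the left offcut.

```bash
cat >> h.py <<'E'
def go(x,y,z,yaw=None):
    "delta from measured pose in tool axes, tool kept vertical"
    T=tool(); r=R.from_matrix(T[:3,:3]); yw=r.as_euler('xyz',degrees=True)[2] if yaw is None else yaw
    t=T[:3,:3].T@(np.array([x,y,z])-T[:3,3]); v=(r.inv()*R.from_euler('xyz',[180,0,yw],degrees=True)).as_rotvec()
    print('row',t.round(4).tolist(),v.round(4).tolist())
E
python3 -c "
from h import *
go(.563,-.0,.24,-5)"
```

```text
row [0.5391, 0.5121, -0.0134] [0.0013, 0.0, -0.2056]
```

>>> carry_out:
  rows:
    - [0.27,0.256,-0.01,0,0,-0.1]
    - [0.27,0.256,-0.01,0,0,-0.1]
    - [0.27,0.256,-0.01,0,0,-0.1]
    - [0.27,0.256,-0.01,0,0,-0.1]
    - [0.539,0.512,-0.013,0.001,0,-0.206]
    - [0.539,0.512,-0.013,0.001,0,-0.206]
    - [0.539,0.512,-0.013,0.001,0,-0.206]
    - [0.539,0.512,-0.013,0.001,0,-0.206]
  grip: 0.6

```text
clock: 1.15
tool_pos: [0.4431, 0.2102, 0.2367]
orientation: [-179.9, -0.0, -4.9]
force: [1.6, 0.5, -0.5]
opening: 0.0703
gripper_force: 0.0
```

```bash
python3 -c "
from h import *
go(.563,-.0,.24,-5)"
```

```text
row [0.1376, 0.1991, -0.0035] [-0.0014, -0.0004, 0.001]
```

>>> carry_out:
  rows:
    - [0.137,0.199,-0.003,0,0,0]
    - [0.137,0.199,-0.003,0,0,0]
    - [0.137,0.199,-0.003,0,0,0]
    - [0.137,0.199,-0.003,0,0,0]
    - [0.137,0.199,-0.003,0,0,0]
    - [0.137,0.199,-0.003,0,0,0]
    - [0.137,0.199,-0.003,0,0,0]

```text
clock: 2.02
tool_pos: [0.5614, 0.0028, 0.2394]
orientation: [-179.9, -0.0, -4.9]
force: [0.1, -0.3, 0.2]
opening: 0.0701
gripper_force: 0.0
```

```bash
python3 -c "
from h import *
snap('wrist','w1');snap('top','t1');o=telemetry.get_obs();print(o['tool_pos'],o['joint_pos'])"
```

```text
[0.56150664 0.00298405 0.23953114] [ 2.02392262e+01  9.38634277e+00 -1.27373115e+01 -5.75692172e-02
 -6.78217903e+01  6.49102409e+01]
```

View pics/w1.png

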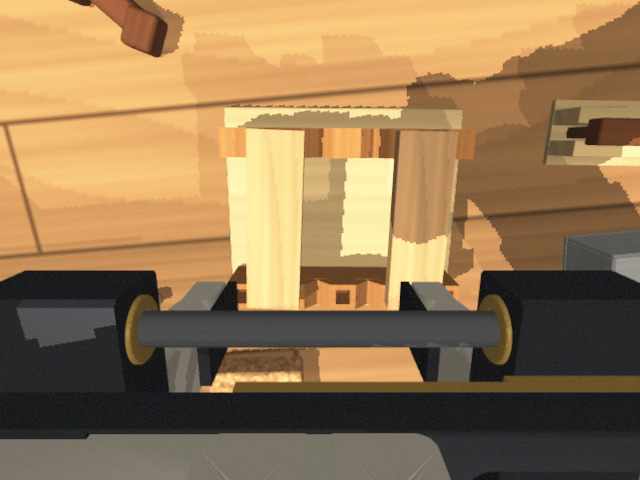

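The wrist view shows the far rail top from (219,128) to (474,128), and the left offcut with corners (246,128), (304,130), (302,308) and (248,308). The right offcut spans x 393-456.

Run:
```python
from h import *
b,K,E=load('w1')
def p(n,uv,z): print(n,ray(K,E,uv,z).round(4).tolist())
p('rail far',[(219,128),(474,128),(219,157),(474,159)],.065)
p('offL',[(246,129),(304,129),(302,306),(248,308)],.083)
p('offR',[(394,131),(456,131),(446,300),(387,300)],.083)
p('comb block',[(585,121),(585,144)],.101)
p('slot mid near rail',[(343,297)],.065)
go(.567,.038,.13,-5)
```

```text
rail far [[0.6462, 0.078, 0.065], [0.6284, -0.1296, 0.065], [0.6232, 0.0815, 0.065], [0.6034, -0.13, 0.065]]
offL [[0.6428, 0.053, 0.083], [0.6389, 0.0082, 0.083], [0.4918, 0.0239, 0.083], [0.4939, 0.071, 0.083]]
offR [[0.6315, -0.0611, 0.083], [0.6274, -0.1089, 0.083], [0.4869, -0.1008, 0.083], [0.4912, -0.05, 0.083]]
comb block [[0.6265, -0.1959, 0.101], [0.6102, -0.1973, 0.101]]
slot mid near rail [[0.4896, -0.0127, 0.065]]
row [0.0024, -0.0352, 0.1096] [-0.0012, -0.0005, 0.0022]
```

>>> carry_out:
  rows:
    - [0.001,-0.018,0.055,0,0,0.005]
    - [0.0024,-0.035,0.11,0.001,0,0.01]
    - [0.0024,-0.035,0.11,0.001,0,0.01]
    - [0.0024,-0.035,0.145,0.001,0,0.01]
    - [0.0024,-0.035,0.18,0.001,0,0.01]
    - [0.0024,-0.035,0.183,0.001,0,0.01]
    - [0.0024,-0.035,0.183,0.001,0,0.01]

```text
clock: 3.0
tool_pos: [0.5686, 0.0372, 0.0583]
orientation: [-179.9, -0.1, -5.5]
force: [-0.1, -1.0, 0.2]
opening: 0.0703
gripper_force: 0.0
```

>>> carry_out:
  rows:
    - [0,0,0,0,0,0]
    - [0,0,0,0,0,0]
    - [0,0,0,0,0,0]
    - [0,0,0,0,0,0]
    - [0,0,-0.02,0,0,0]
    - [0,0,-0.06,0,0,0]
    - [0,0,-0.1,0,0,0]
    - [0,0,-0.1,0,0,0]
  grip: -0.5

```text
clock: 4.0
tool_pos: [0.5691, 0.0371, 0.1596]
orientation: [-179.8, -0.3, -5.5]
force: [0.3, 0.2, -1.6]
opening: 0.0448
gripper_force: 29.9
```

```bash
python3 -c "
from h import *
go(.4375,-.3455,.15,-91)"
```

```text
row [-0.0943, 0.3935, 0.0074] [-0.0076, -0.0014, 1.4919]
```

>>> carry_out:
  rows:
    - [-0.012,0.05,0,0,0,0.18]
    - [-0.024,0.1,0,0,0,0.36]
    - [-0.036,0.15,0,0,0,0.54]
    - [-0.048,0.2,0,0,0,0.72]
    - [-0.06,0.25,0,-0.007,0,0.9]
    - [-0.072,0.3,0.005,-0.007,0,1.08]
    - [-0.085,0.35,0.007,-0.007,0,1.26]
    - [-0.094,0.393,0.007,-0.007,-0.001,1.44]

```text
clock: 5.0
tool_pos: [0.434, -0.3468, 0.1473]
orientation: [179.6, -0.0, -88.4]
force: [1.2, -0.5, -0.6]
opening: 0.045
gripper_force: 29.8
```

```bash
python3 -c "
from h import *
go(.4375,-.3455,.03,-91)"
```

```text
row [-0.0012, -0.0043, 0.1172] [0.0068, -0.0008, 0.0448]
```

>>> carry_out:
  rows:
    - [0,-0.002,0.03,0.006,0,0.03]
    - [0,-0.002,0.07,0.006,0,0.03]
    - [0,-0.002,0.1,0.006,0,0.03]
    - [0,-0.002,0.115,0.006,0,0.03]
    - [0,-0.002,0.117,0.006,0,0.03]
    - [0,-0.002,0.117,0.006,0,0.03]

```text
clock: 5.75
tool_pos: [0.4377, -0.3458, 0.0322]
orientation: [-179.9, -0.1, -89.8]
force: [0.5, 0.4, -0.9]
opening: 0.0451
gripper_force: 29.9
```

>>> carry_out:
  rows:
    - [0,0,0,0,0,0]
    - [0,0,0,0,0,0]
    - [0,0,0,0,0,0]
    - [0,0,-0.04,0,0,0]
    - [0,0,-0.09,0,0,0]
    - [0,0,-0.13,0,0,0]
    - [0,0,-0.13,0,0,0]
  grip: 0.35

```text
clock: 6.62
tool_pos: [0.4389, -0.3463, 0.1654]
orientation: [-179.6, -0.3, -89.7]
force: [-0.1, 0.3, -0.6]
opening: 0.0595
gripper_force: 0.0
```

```bash
python3 -c "
from h import *
snap('wrist','w2')
go(.559,-.080,.155,-4.5)"
```

```text
row [-0.2652, -0.1222, 0.008] [-0.0016, -0.0056, -1.4882]
```

View pics/w2.png

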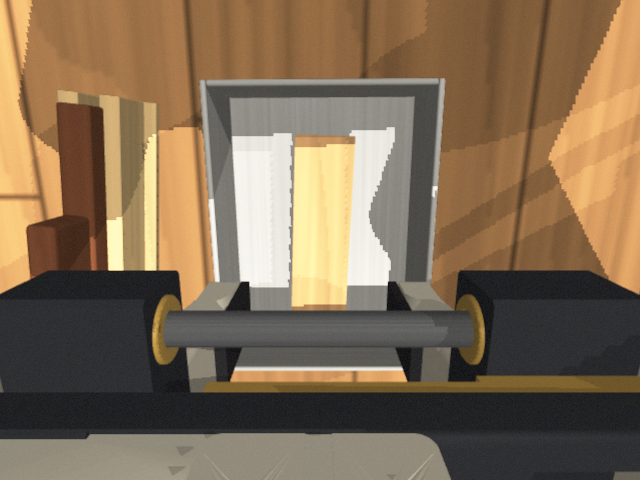

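The first offcut lies flat in the middle of the bin, at (323,222). Next is the second one.

>>> carry_out:
  rows:
    - [-0.033,-0.015,0,0,0,-0.18]
    - [-0.066,-0.03,0,0,0,-0.36]
    - [-0.1,-0.046,0,0,0,-0.54]
    - [-0.133,-0.061,0,0,0,-0.72]
    - [-0.166,-0.076,0,0,0,-0.9]
    - [-0.2,-0.092,0,0,0,-1.08]
    - [-0.232,-0.107,0.004,-0.001,-0.005,-1.26]
    - [-0.265,-0.122,0.008,-0.001,-0.005,-1.44]
  grip: 0.6

```text
clock: 7.68
tool_pos: [0.5575, -0.0789, 0.1517]
orientation: [-180.0, 0.3, -6.9]
force: [0.7, -0.2, -0.2]
opening: 0.0703
gripper_force: 0.0
```

```bash
python3 -c "
from h import *
go(.559,-.080,.056,-4.5)"
```

```text
row [0.0021, 0.001, 0.0957] [-0.0006, 0.005, -0.0425]
```

>>> carry_out:
  rows:
    - [0.001,0,0.02,0,0.003,-0.035]
    - [0.001,0,0.05,0,0.003,-0.035]
    - [0.001,0,0.08,0,0.003,-0.035]
    - [0.001,0,0.093,0,0.003,-0.035]
    - [0.001,0,0.096,0,0.003,-0.035]
    - [0.001,0,0.096,0,0.003,-0.035]

```text
clock: 8.43
tool_pos: [0.559, -0.08, 0.0576]
orientation: [-180.0, -0.0, -5.3]
force: [0.9, 0.7, 0.3]
opening: 0.0699
gripper_force: 0.0
```

>>> carry_out:
  rows:
    - [0,0,0,0,0,0]
    - [0,0,0,0,0,0]
    - [0,0,0,0,0,0]
    - [0,0,0,0,0,0]
    - [0,0,-0.03,0,0,0]
    - [0,0,-0.07,0,0,0]
    - [0,0,-0.1,0,0,0]
    - [0,0,-0.1,0,0,0]
  grip: -0.5

```text
clock: 9.43
tool_pos: [0.5602, -0.0799, 0.1598]
orientation: [-179.9, -0.3, -5.2]
force: [-0.4, -0.4, -0.8]
opening: 0.0447
gripper_force: 29.9
```

```bash
python3 -c "
from h import *
go(.4375,-.3455,.15,-90)"
```

```text
row [-0.0979, 0.2757, 0.0088] [-0.0052, -0.0026, 1.4793]
```

>>> carry_out:
  rows:
    - [-0.012,0.034,0,0,0,0.18]
    - [-0.024,0.069,0,0,0,0.36]
    - [-0.036,0.103,0,0,0,0.54]
    - [-0.048,0.138,0,0,0,0.72]
    - [-0.06,0.172,0,0,0,0.9]
    - [-0.073,0.207,0,0,0,1.08]
    - [-0.085,0.241,0,-0.005,-0.002,1.26]
    - [-0.097,0.275,0.008,-0.005,-0.002,1.44]

```text
clock: 10.42
tool_pos: [0.4361, -0.3459, 0.1482]
orientation: [179.7, -0.0, -88.1]
force: [1.5, -0.0, -0.3]
opening: 0.0447
gripper_force: 29.9
```

```bash
python3 -c "
from h import *
go(.4375,-.3455,.046,-91)"
```

```text
row [-0.0004, -0.0019, 0.1022] [0.0047, -0.0007, 0.0506]
```

>>> carry_out:
  rows:
    - [0,-0.001,0.03,0.004,0,0.03]
    - [0,-0.001,0.07,0.004,0,0.03]
    - [0,-0.001,0.09,0.004,0,0.03]
    - [0,-0.001,0.1,0.004,0,0.03]
    - [0,-0.001,0.102,0.004,0,0.03]
    - [0,-0.001,0.102,0.004,0,0.03]

```text
clock: 11.18
tool_pos: [0.4378, -0.3451, 0.0475]
orientation: [-180.0, -0.1, -89.5]
force: [0.9, -0.1, -0.7]
opening: 0.045
gripper_force: 29.9
```

>>> carry_out:
  rows:
    - [0,0,0,0,0,0]
    - [0,0,0,0,0,0]
    - [0,0,0,0,0,0]
    - [0,0,-0.04,0,0,0]
    - [0,0,-0.09,0,0,0]
    - [0,0,-0.14,0,0,0]
    - [0,0,-0.2,0,0,0]
    - [0,0,-0.2,0,0,0]
  grip: 0.35

```text
clock: 12.18
tool_pos: [0.4398, -0.3462, 0.2527]
orientation: [-179.5, -0.3, -89.5]
force: [0.5, -0.2, -1.1]
opening: 0.0588
gripper_force: 0.0
```

```bash
python3 -c "
from h import *
b,_,_=snap('wrist','w3');t,_,_=snap('top','t3');cv2.imwrite('pics/c3.png',np.hstack([b[:320,:400],t[120:440,60:460]]))
go(.605,-.33,.24,-95)"
```

```text
row [-0.0133, -0.1675, 0.0079] [-0.0017, -0.0011, 0.0962]
```

View pics/c3.png

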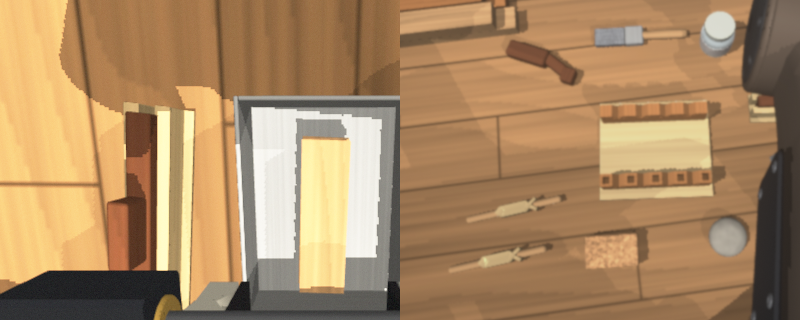

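Both offcuts lie in the bin and the rack is clear. The two fish are at top px (176,328) and (160,379), unmoved. I'll use the dark slot squares (near rail, rows about 293-301) for the rack pose, then locate the fish.

Run:
```python
from h import *
b,K,E=load('t3')
g=cv2.cvtColor(b,cv2.COLOR_BGR2HSV)
v=g[286:310,255:380,2]
m=(v<55).astype(np.uint8)
n,l,s,c=cv2.connectedComponentsWithStats(m)
for i in range(1,n):
    if s[i,4]>8:
        uv=c[i]+[255,286]; print(uv.round(1),s[i].tolist(),ray(K,E,uv,.065).round(4).tolist())
# fish: pale, low saturation
roi=g[300:410,90:240]; print(g[328,176],g[379,160],g[345,200],g[337,133])
m=((roi[...,1]<125)&(roi[...,2]>130)).astype(np.uint8)
n,l,s,c=cv2.connectedComponentsWithStats(m)
for i in range(1,n):
    if s[i,4]>60:
        pts=np.argwhere(l==i)[:,::-1]+[90,300]
        q=ray(K,E,pts,.016)[:,:2]; cc=q.mean(0); w,V=np.linalg.eigh(np.cov(q.T)); a=V[:,1]; pr=(q-cc)@a
        print('fish',s[i].tolist(),cc.round(4),np.degrees(np.arctan2(a[1],a[0])).round(1),pr.min().round(3),pr.max().round(3))
```

```text
[ 18  97 198] [ 19  96 196] [ 14 124 163] [ 15 113 185]
fish [0, 0, 52, 7, 197] [0.5449 0.3981] 86.1 -0.066 0.036
fish [0, 0, 150, 74, 9290] [0.4697 0.2941] 87.6 -0.153 0.142
fish [0, 57, 150, 53, 6160] [0.3643 0.2835] 85.6 -0.132 0.153
```

>>> carry_out:
  rows:
    - [-0.06,0.01,0,0,0,0]
    - [-0.12,0.02,0,0,0,0]
    - [-0.18,0.03,0,0,0,0]
    - [-0.24,0.04,0,0,0,0]
    - [-0.3,0.05,0,0,0,0]
    - [-0.36,0.05,0,0,0,0]
    - [-0.42,0.04,0,0,0,0]
    - [-0.48,0.03,0,0,0,0]
  grip: 0

```text
clock: 13.28
tool_pos: [0.4023, 0.1366, 0.2457]
orientation: [179.9, -0.1, -89.4]
force: [1.4, -0.8, 1.9]
opening: 0.044
gripper_force: 0.0
```

```bash
python3 -c "
from h import *
go(.43,.34,.25,-87)"
```

```text
row [-0.2031, -0.0297, -0.0046] [0.0011, -0.0014, -0.0424]
```

>>> carry_out:
  rows:
    - [-0.06,-0.01,0,0,0,-0.04]
    - [-0.12,-0.02,0,0,0,-0.04]
    - [-0.18,-0.03,-0.004,0,0,-0.04]
    - [-0.203,-0.03,-0.004,0,0,-0.04]
    - [-0.203,-0.03,-0.004,0,0,-0.04]
    - [-0.203,-0.03,-0.004,0,0,-0.04]

```text
clock: 14.02
tool_pos: [0.4309, 0.3369, 0.2496]
orientation: [179.9, -0.1, -87.2]
force: [0.9, -0.1, -0.0]
opening: 0.044
gripper_force: 0.0
```

```bash
python3 -c "
from h import *
snap('wrist','w4');print(tool()[:3,3])"
```

```text
[0.43104839 0.33682018 0.25001879]
```

View pics/w4.png

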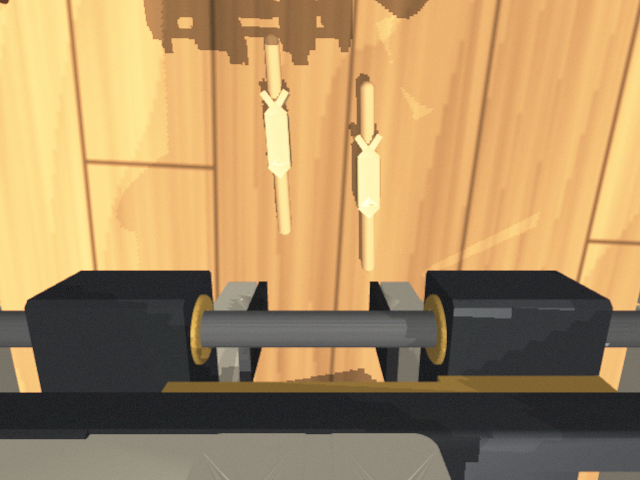

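The wrist view shows fish A's rod from (272,37) to (285,234) with the head at the near end, and fish B's rod from (367,82) to (368,269). There are only these two.

Run:
```python
from h import *
b,K,E=load('w4')
for n,a,c in (('A',(272,38),(285,234)),('B',(367,82),(368,269))):
    q=ray(K,E,[a,c],.011); d=q[0]-q[1]; print(n,q.round(4).tolist(),q.mean(0).round(4),np.degrees(np.arctan2(d[1],d[0])).round(1),np.linalg.norm(d).round(3))
    yw=np.degrees(np.arctan2(d[1],d[0])); m=q.mean(0); go(m[0],m[1],.1,yw)
```

```text
A [[0.4811, 0.1802, 0.011], [0.4641, 0.3657, 0.011]] [0.4726 0.2729 0.011 ] -84.7 0.186
row [0.0656, -0.0386, 0.1501] [0.001, -0.0015, -0.0435]
B [[0.3904, 0.2137, 0.011], [0.3744, 0.3998, 0.011]] [0.3824 0.3068 0.011 ] -85.1 0.187
row [0.0274, 0.0499, 0.1501] [0.001, -0.0015, -0.0378]
```

>>> carry_out:
  rows:
    - [0.033,-0.02,0.05,0,0,-0.04]
    - [0.066,-0.039,0.11,0,-0.001,-0.043]
    - [0.066,-0.039,0.15,0,-0.001,-0.043]
    - [0.066,-0.039,0.19,0,-0.001,-0.043]
    - [0.066,-0.039,0.22,0,-0.001,-0.043]
    - [0.066,-0.039,0.235,0,-0.001,-0.043]
    - [0.066,-0.039,0.241,0,-0.001,-0.043]
    - [0.066,-0.039,0.241,0,-0.001,-0.043]

```text
clock: 15.08
tool_pos: [0.4738, 0.2741, 0.0101]
orientation: [-180.0, 0.0, -84.7]
force: [-1.0, 0.3, -0.7]
opening: 0.0437
gripper_force: 0.0
```

```bash
python3 -c "
from h import *
snap('wrist','w5')
go(.4726,.2729,.006,-84.7)"
```

```text
row [0.0013, 0.0015, 0.0044] [-0.0008, 0.0012, -0.0004]
```

View pics/w5.png

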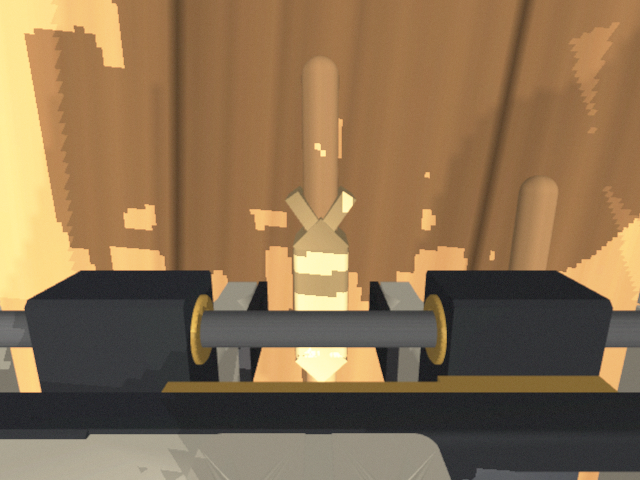

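The fish sits centred between the fingers at (321,300). I'll close on it and lift.

>>> carry_out:
  rows:
    - [0.001,0,0.003,0,0,0]
    - [0.001,0,0.003,0,0,0]
    - [0.001,0,0.003,0,0,0]
    - [0.001,0,0.003,0,0,0]
    - [0.001,0,-0.03,0,0,0]
    - [0.001,0,-0.08,0,0,0]
    - [0.001,0,-0.13,0,0,0]
    - [0.001,0,-0.13,0,0,0]
  grip: -0.8

```text
clock: 16.12
tool_pos: [0.4755, 0.2747, 0.1437]
orientation: [-179.7, 0.3, -84.7]
force: [0.7, -0.3, -2.3]
opening: 0.0216
gripper_force: 30.0
```

Run:
```python
from h import *
snap('wrist','w6')
# rack frame estimates: rail corners from top0 and w1
b,K,E=load('t3')
m=(cv2.cvtColor(b,cv2.COLOR_BGR2GRAY)[285:310,255:380]); cv2.imwrite('pics/rk.png',cv2.resize(b[210:330,245:385],None,fx=5,fy=5,interpolation=cv2.INTER_CUBIC))
c=np.array([.5655,-.022]); yw=np.radians(-5); 
for y in(.0235,-.0235): print(c+y*np.array([-np.sin(yw),np.cos(yw)]))
```

```text
[0.56754816 0.00141058]
[ 0.56345184 -0.04541058]
```

View pics/rk.png

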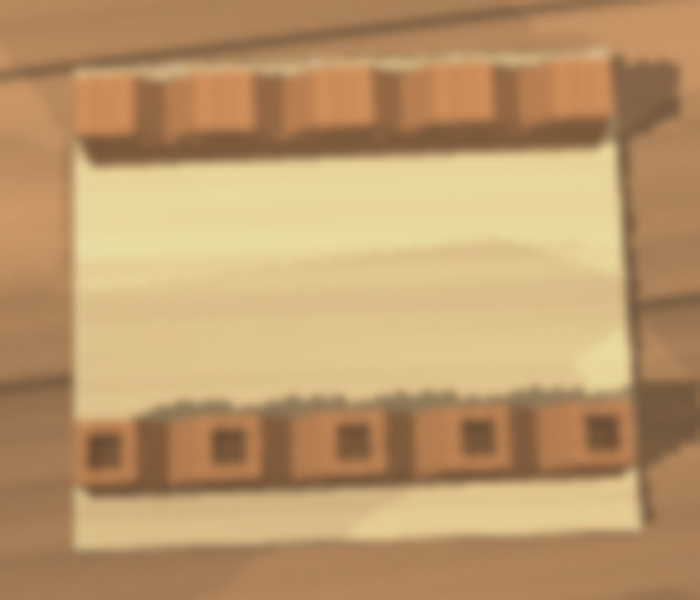

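The enlarged crop shows five slots at (104,451), (229,445), (354,441), (478,437) and (602,433), with the rail top edges also visible. I'll convert these to the rack frame.

Run:
```python
from h import *
b,K,E=load('t3')
f=lambda a: ray(K,E,np.array(a)/5+[244.6,209.6],.065)[:,:2]
s=f([(104,451),(229,445),(354,441),(478,437),(602,433)]); print(s.round(4).tolist())
far=f([(77,75),(612,60),(612,118),(77,136)]); near=f([(77,420),(632,398),(632,468),(80,487)])
print('far c',far.mean(0),'near c',near.mean(0))
d=np.polyfit(np.array([94,47,0,-47,-94])/1000,s,1); print('slot spacing vec',d[0],np.linalg.norm(d[0]),'mid',d[1],'yaw',np.degrees(np.arctan2(-d[0][0],d[0][1])))
u=far.mean(0)-near.mean(0); print('sep',np.linalg.norm(u),np.degrees(np.arctan2(u[1],u[0])))
```

```text
[[0.5009, 0.0811], [0.497, 0.034], [0.4923, -0.013], [0.4876, -0.0597], [0.483, -0.1064]]
far c [ 0.62690138 -0.02649606] near c [ 0.4914216  -0.01347902]
slot spacing vec [0.09635582 0.99726905] 1.0019131750480297 mid [ 0.4921631  -0.01279964] yaw -5.518769251245948
sep 0.13610368301404904 -5.488191484537329
```

The fit is consistent: slot spacing 1.002, rail separation 136.1 mm, yaw -5.5°. The rack centre is at (.5597,-.0196).

```bash
python3 -c "
from h import *
go(.5665,.0506,.14,-5.5)"
```

```text
row [0.2307, -0.0714, 0.0007] [-0.0043, 0.0009, -1.3828]
```

>>> carry_out:
  rows:
    - [0.029,-0.009,0,0,0,-0.175]
    - [0.058,-0.018,0,0,0,-0.35]
    - [0.087,-0.027,0,0,0,-0.525]
    - [0.116,-0.036,0,0,0,-0.7]
    - [0.145,-0.045,0,0,0,-0.875]
    - [0.174,-0.054,0,0,0,-1.05]
    - [0.203,-0.063,0,0,0,-1.225]
    - [0.231,-0.071,0,-0.004,0,-1.383]

```text
clock: 17.18
tool_pos: [0.5648, 0.0481, 0.1376]
orientation: [179.8, 0.3, -5.2]
force: [0.5, 0.8, -0.5]
opening: 0.0219
gripper_force: 30.0
```

>>> carry_out:
  rows:
    - [0,0,0,0,0,0]
    - [0,0,0,0,0,0]
    - [0,0,0,0,0,0]

```text
clock: 17.55
tool_pos: [0.5651, 0.05, 0.1389]
orientation: [179.8, 0.2, -5.5]
force: [0.8, 0.3, -0.9]
opening: 0.0219
gripper_force: 30.0
```

```bash
python3 -c "
from h import *
go(.5665,.0506,.061,-5.5)"
```

```text
row [0.0016, -0.001, 0.0779] [0.003, 0.0034, -0.0003]
```

>>> carry_out:
  rows:
    - [0.001,-0.001,0.03,0.003,0.003,0]
    - [0.001,-0.001,0.055,0.003,0.003,0]
    - [0.001,-0.001,0.068,0.003,0.003,0]
    - [0.001,-0.001,0.073,0.003,0.003,0]
    - [0.001,-0.001,0.078,0.003,0.003,0]
    - [0.001,-0.001,0.078,0.003,0.003,0]
    - [0.001,-0.001,0.078,0.003,0.003,0]

```text
clock: 18.42
tool_pos: [0.5667, 0.0502, 0.0619]
orientation: [-180.0, -0.1, -5.5]
force: [0.2, -0.7, -1.2]
opening: 0.0218
gripper_force: 30.0
```

```bash
python3 -c "
from h import *
snap('wrist','w7');snap('scene','s7')"
```

```text
(no output)
```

View pics/w7.png

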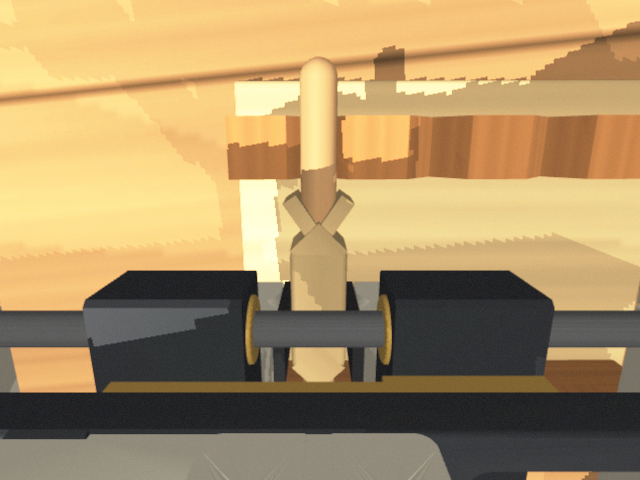

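The rod lies in the far notch at (318,150), between the notch edges at 288 and 343. I'll release and retreat.

>>> carry_out:
  rows:
    - [0,0,0,0,0,0]
    - [0,0,0,0,0,0]
    - [0,0,0,0,0,0]
    - [0,0,-0.03,0,0,0]
    - [0,0,-0.08,0,0,0]
    - [0,0,-0.13,0,0,0]
    - [0,0,-0.18,0,0,0]
    - [0,0,-0.18,0,0,0]
  grip: -0.2

```text
clock: 19.52
tool_pos: [0.5685, 0.0506, 0.2461]
orientation: [-179.8, -0.5, -5.5]
force: [0.5, 0.7, 0.3]
opening: 0.0351
gripper_force: 0.0
```

Run:
```python
from h import *
snap('wrist','w8'); b,K,E=snap('scene','s8'); cv2.imwrite('pics/c8.png',b[150:350,230:630])
go(.3824,.32,.2,-85.1)
```

```text
row [-0.2088, -0.2509, 0.0417] [-0.0017, -0.0001, 1.3893]
```

View pics/c8.png

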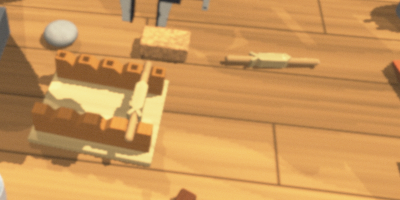

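Fish A lies in its notch pair, from (148,65) to (130,135) in the crop. Fish B is unmoved at scene (500,210). Next I go for fish B.

>>> carry_out:
  rows:
    - [-0.026,-0.031,0,0,0,0.175]
    - [-0.052,-0.063,0,0,0,0.35]
    - [-0.078,-0.094,0,0,0,0.525]
    - [-0.104,-0.126,0,0,0,0.7]
    - [-0.13,-0.157,0,0,0,0.875]
    - [-0.156,-0.188,0.02,0,0,1.05]
    - [-0.182,-0.22,0.04,0,0,1.225]
    - [-0.209,-0.251,0.042,0,0,1.39]
  grip: 0.1

```text
clock: 20.62
tool_pos: [0.3803, 0.3195, 0.1964]
orientation: [179.8, -0.2, -85.5]
force: [0.5, 0.7, -0.2]
opening: 0.0485
gripper_force: 0.0
```

>>> carry_out:
  rows:
    - [0,0,0,0,0,0]
    - [0,0,0,0,0,0]

```text
clock: 20.88
tool_pos: [0.3819, 0.3194, 0.1984]
orientation: [179.9, -0.1, -85.0]
force: [0.3, -0.3, -0.1]
opening: 0.0482
gripper_force: 0.0
```

Run:
```python
from h import *
a=load('scene0')[0]; b,K,E=snap('scene','s9'); w,Kw,Ew=snap('wrist','w9')
def f(im):
    m=cv2.absdiff(im,a)[195:225,440:560].max(2)>40; return m.sum()
print('scene diff px',f(b), f(load('s8')[0]))
print('expected rod ends in wrist',proj(Kw,Ew,[(.3904,.2137,.011),(.3744,.3998,.011),(.3824,.3068,.022)]).round(0).tolist())
cv2.imwrite('pics/c9.png',w[:300])
go(.3824,.3068,.1,-85.1)
```

```text
scene diff px 1020 904
expected rod ends in wrist [[320.0, 93.0], [319.0, 301.0], [320.0, 206.0]]
row [0.0122, 0.0011, 0.0989] [0.0003, -0.0006, 0.0]
```

Run:
```python
from h import *
w,K,E=load('w9'); h=cv2.cvtColor(w,cv2.COLOR_BGR2HSV)
for r in (90,105,130,170,190,205,220,240): print(r,' '.join('%d/%d'%(h[r,c,1],h[r,c,2]) for c in range(240,401,8)))
```

```text
90 135/236 135/233 133/243 131/242 126/246 133/236 138/226 135/232 142/194 139/145 134/135 130/237 133/236 128/246 132/242 134/234 133/239 130/242 134/240 132/239 133/239
105 136/240 128/246 133/244 130/243 126/245 135/228 136/228 133/230 139/215 129/217 91/254 131/238 134/240 126/247 131/240 130/240 128/244 129/243 134/240 134/239 133/240
130 132/240 128/246 132/243 130/244 135/234 138/226 135/230 139/209 134/234 128/217 92/254 130/239 130/244 126/247 131/239 133/239 131/242 125/244 133/240 132/238 134/239
170 133/240 126/246 130/242 133/244 137/233 138/225 134/234 139/162 139/147 113/207 70/254 142/172 127/247 125/244 131/239 131/242 129/243 134/240 130/239 132/241 138/223
190 133/240 125/245 131/242 135/233 137/232 137/226 136/234 142/182 139/145 63/255 68/254 69/254 124/249 132/243 131/241 129/243 132/242 132/239 134/238 134/234 135/223
205 132/241 127/245 132/240 135/232 136/230 138/227 137/234 136/207 135/147 62/255 69/254 65/254 125/248 132/242 130/243 129/243 132/241 131/239 131/236 137/226 140/221
220 130/243 127/245 133/240 131/234 139/227 141/226 134/233 139/224 134/234 61/255 70/254 63/254 126/247 130/242 128/244 131/242 132/240 133/237 137/233 139/224 138/226
240 132/243 127/245 132/239 134/232 139/224 136/229 141/217 132/237 134/233 107/240 59/255 125/248 130/244 131/241 131/244 134/242 133/238 133/235 136/228 137/222 136/229
```

Fish B's body sits at column 320, rows 175-240, exactly where expected. I'll go down.

>>> carry_out:
  rows:
    - [0.012,0.001,0.03,0,0,0]
    - [0.012,0.001,0.08,0,0,0]
    - [0.012,0.001,0.13,0,0,0]
    - [0.012,0.001,0.165,0,0,0]
    - [0.012,0.001,0.183,0,0,0]
    - [0.012,0.001,0.19,0,0,0]
    - [0.012,0.001,0.191,0,0,0]
    - [0.012,0.001,0.191,0,0,0]

```text
clock: 21.98
tool_pos: [0.3828, 0.3082, 0.0091]
orientation: [-179.9, 0.1, -85.1]
force: [1.1, 0.7, -0.1]
opening: 0.0482
gripper_force: 0.0
```

>>> carry_out:
  rows:
    - [0,0,0,0,0,0]
    - [0,0,0,0,0,0]
    - [0,0,0,0,0,0]
    - [0,0,0,0,0,0]
    - [0,0,-0.03,0,0,0]
    - [0,0,-0.08,0,0,0]
    - [0,0,-0.14,0,0,0]
    - [0,0,-0.14,0,0,0]
  grip: -0.8

```text
clock: 22.98
tool_pos: [0.384, 0.3103, 0.1531]
orientation: [-179.7, 0.4, -85.1]
force: [1.1, -0.2, -1.0]
opening: 0.0217
gripper_force: 30.0
```

```bash
python3 -c "
from h import *
go(.5529,-.0898,.15,-5.5)"
```

```text
row [0.4131, -0.134, 0.001] [-0.01, 0.0018, -1.389]
```

>>> carry_out:
  rows:
    - [0.052,-0.017,0,0,0,-0.174]
    - [0.103,-0.033,0,0,0,-0.347]
    - [0.155,-0.05,0,0,0,-0.521]
    - [0.207,-0.067,0,0,0,-0.695]
    - [0.258,-0.084,0,0,0,-0.868]
    - [0.31,-0.1,0,0,0,-1.042]
    - [0.361,-0.117,0,-0.01,0.001,-1.215]
    - [0.413,-0.134,0,-0.01,0.001,-1.389]

```text
clock: 23.98
tool_pos: [0.5483, -0.0863, 0.1476]
orientation: [179.6, 0.3, -8.9]
force: [0.9, 0.7, -1.2]
opening: 0.0216
gripper_force: 30.0
```

>>> carry_out:
  rows:
    - [0,0,0,0,0,0]
    - [0,0,0,0,0,0]
    - [0,0,0,0,0,0]

```text
clock: 24.35
tool_pos: [0.5477, -0.0837, 0.1481]
orientation: [179.6, 0.3, -9.2]
force: [-0.4, 0.1, -0.3]
opening: 0.0215
gripper_force: 30.0
```

```bash
python3 -c "
from h import *
go(.5529,-.0898,.0605,-5.5)"
```

```text
row [0.0065, 0.0046, 0.0876] [0.0069, 0.005, -0.0645]
```

>>> carry_out:
  rows:
    - [0.006,0.005,0.01,0.007,0.005,-0.064]
    - [0.006,0.005,0.03,0.007,0.005,-0.064]
    - [0.006,0.005,0.06,0.007,0.005,-0.064]
    - [0.006,0.005,0.077,0.007,0.005,-0.064]
    - [0.006,0.005,0.083,0.007,0.005,-0.064]
    - [0.006,0.005,0.087,0.007,0.005,-0.064]
    - [0.006,0.005,0.087,0.007,0.005,-0.064]
    - [0.006,0.005,0.087,0.007,0.005,-0.064]

```text
clock: 25.35
tool_pos: [0.5533, -0.0909, 0.062]
orientation: [-180.0, -0.1, -5.5]
force: [0.3, 0.6, -0.6]
opening: 0.0218
gripper_force: 30.0
```

Run:
```python
from h import *
w,K,E=snap('wrist','w10'); h=cv2.cvtColor(w,cv2.COLOR_BGR2HSV)
cv2.imwrite('pics/rd.png',w[40:320,150:500])
for r in (75,100,135,165): print(r,' '.join('%d/%d'%(h[r,c,1],h[r,c,2]) for c in range(264,385,6)))
```

```text
75 144/222 141/223 143/221 141/223 142/221 144/219 131/198 125/229 122/241 124/237 129/224 130/188 138/170 140/223 144/222 142/221 139/136 138/133 136/135 143/132 139/130
100 111/181 112/155 110/158 108/156 113/154 118/154 130/106 124/127 129/138 130/149 128/147 126/144 113/124 110/158 115/158 113/163 110/162 115/158 115/187 110/187 113/187
135 160/139 162/142 160/142 173/143 164/121 160/116 140/106 126/128 134/139 132/147 124/148 132/147 139/112 161/122 171/134 160/142 160/142 160/137 166/137 160/142 160/137
165 157/138 163/141 168/140 161/144 171/118 153/117 146/105 124/128 128/140 127/147 136/146 128/143 152/124 163/125 158/160 161/144 162/140 161/135 162/137 160/142 162/135
```

The rod is at columns 300-336, centred in the notch (288-346). I'll release it and go to the comb.

>>> carry_out:
  rows:
    - [0,0,0,0,0,0]
    - [0,0,0,0,0,0]
    - [0,0,0,0,0,0]
    - [0,0,-0.03,0,0,0]
    - [0,0,-0.08,0,0,0]
    - [0,0,-0.13,0,0,0]
    - [0,0,-0.19,0,0,0]
    - [0,0,-0.19,0,0,0]
  grip: -0.2

```text
clock: 26.4
tool_pos: [0.5554, -0.0911, 0.2569]
orientation: [-179.9, -0.6, -5.5]
force: [-0.4, -0.6, -0.8]
opening: 0.0351
gripper_force: 0.0
```

```bash
python3 -c "
from h import *
go(.60,-.27,.26,-95)"
```

```text
row [0.0616, 0.1737, -0.0027] [-0.0089, -0.0069, 1.5619]
```

>>> carry_out:
  rows:
    - [0.008,0.022,0,0,0,0.18]
    - [0.016,0.044,0,0,0,0.36]
    - [0.024,0.066,0,0,0,0.54]
    - [0.032,0.088,0,0,0,0.72]
    - [0.04,0.11,0,0,0,0.9]
    - [0.048,0.132,0,0,0,1.08]
    - [0.055,0.154,-0.003,0,0,1.26]
    - [0.062,0.174,-0.003,-0.009,-0.006,1.44]
  grip: 0

```text
clock: 27.4
tool_pos: [0.5975, -0.2711, 0.2539]
orientation: [179.4, -0.1, -88.4]
force: [0.1, 0.9, 0.2]
opening: 0.0437
gripper_force: 0.0
```

```bash
python3 -c "
from h import *
go(.60,-.27,.26,-95.5)"
```

```text
row [-0.001, -0.0024, -0.0061] [0.0098, -0.0018, 0.1239]
```

>>> carry_out:
  rows:
    - [-0.001,-0.002,-0.006,0.009,-0.001,0.1]
    - [-0.001,-0.002,-0.006,0.009,-0.001,0.1]
    - [-0.001,-0.002,-0.006,0.009,-0.001,0.1]
    - [-0.001,-0.002,-0.006,0.009,-0.001,0.1]

```text
clock: 27.9
tool_pos: [0.5995, -0.2688, 0.2601]
orientation: [180.0, -0.0, -93.7]
force: [-0.3, -0.3, -1.2]
opening: 0.044
gripper_force: 0.0
```

```bash
python3 -c "
from h import *
snap('wrist','w11')
o=telemetry.get_obs();print(o['tool_pos'],o['orientation'],o['joint_pos'])"
```

```text
[ 0.59955808 -0.26890311  0.26020919] [ 1.79972768e+02 -4.19679639e-02 -9.36998299e+01] [-7.15906503e+00  1.78588330e+01  1.14757717e+00  4.54484714e-02
 -7.33133991e+01  3.44616585e+00]
```

View pics/w11.png

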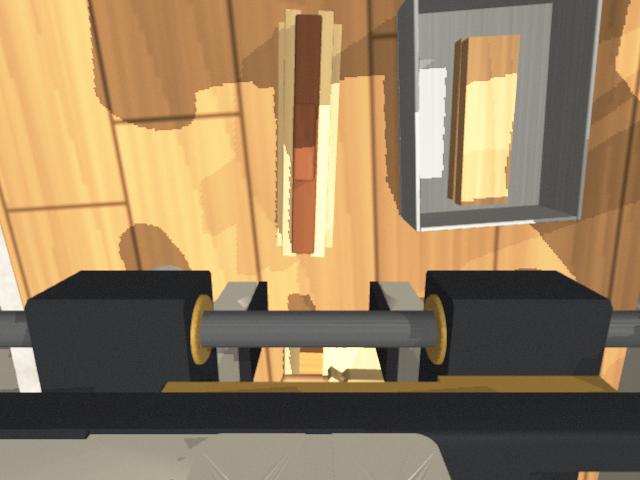

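The wrist view shows the comb bar from (308,15) to (303,253) and its block from (305,104) to (304,180). The bin holds the offcuts.

Run:
```python
from h import *
w,K,E=load('w11')
q=ray(K,E,[(296.5,15),(321.5,15),(293,253),(314,253)],.063); print(q.round(4).tolist()); c=q.mean(0); d=(q[0]+q[1]-q[2]-q[3])/2; print(c,np.linalg.norm(d),np.degrees(np.arctan2(d[1],d[0])))
q=ray(K,E,[(294.5,104),(315.5,104),(293.5,180),(314.5,180)],.101); print(q.round(4).tolist(),q.mean(0))
st=ray(K,E,[(285,10),(334,14),(283,252),(325,256)],.045);print('stand',st.round(4).tolist(),st.mean(0))
```

```text
[[0.6066, -0.4358, 0.063], [0.5862, -0.4345, 0.063], [0.6257, -0.2344, 0.063], [0.6058, -0.2331, 0.063]]
[ 0.60608139 -0.33443835  0.063     ] 0.2022864983491919 -95.49540427648171
[[0.6117, -0.3641, 0.101], [0.5956, -0.363, 0.101], [0.6171, -0.3063, 0.101], [0.6002, -0.3053, 0.101]] [ 0.60618987 -0.3346734   0.101     ]
stand [[0.6166, -0.4453, 0.045], [0.575, -0.4395, 0.045], [0.6371, -0.2309, 0.045], [0.5956, -0.2241, 0.045]] [ 0.60607904 -0.33494936  0.045     ]
```

The comb centre is (.606,-.3346), axis -95.5°, length 202 mm, and both the block and the stand agree. I'll approach it.

```bash
python3 -c "
from h import *
go(.6061,-.3346,.13,-95.5)"
```

```text
row [0.065, -0.0108, 0.1303] [0.0005, -0.0007, 0.0314]
```

>>> carry_out:
  rows:
    - [0.02,-0.004,0.03,0,0,0.031]
    - [0.045,-0.008,0.08,0,0,0.031]
    - [0.065,-0.011,0.12,0,0,0.031]
    - [0.065,-0.011,0.13,0,0,0.031]
    - [0.065,-0.011,0.13,0,0,0.031]
    - [0.065,-0.011,0.13,0,0,0.031]

```text
clock: 28.7
tool_pos: [0.6074, -0.3346, 0.1324]
orientation: [-179.9, -0.1, -95.5]
force: [-0.8, 0.4, 1.0]
opening: 0.0436
gripper_force: 0.0
```

```bash
python3 -c "
from h import *
go(.6061,-.3346,.068,-95.5)"
```

```text
row [0.0, 0.0015, 0.0644] [-0.0025, -0.0016, 0.0003]
```

>>> carry_out:
  rows:
    - [0,0.001,0.02,-0.001,-0.001,0]
    - [0,0.001,0.04,-0.001,-0.001,0]
    - [0,0.001,0.055,-0.001,-0.001,0]
    - [0,0.001,0.062,-0.001,-0.001,0]
    - [0,0.001,0.063,-0.001,-0.001,0]
    - [0,0.001,0.063,-0.001,-0.001,0]
    - [0,0.001,0.063,-0.001,-0.001,0]

```text
clock: 29.58
tool_pos: [0.6057, -0.3349, 0.0681]
orientation: [180.0, -0.0, -95.5]
force: [-0.2, -0.2, 0.4]
opening: 0.044
gripper_force: 0.0
```

```bash
python3 -c "
from h import *
go(.6061,-.3346,.068,-95.5)"
```

```text
row [-0.0004, -0.0004, 0.0001] [0.0002, -0.0, -0.0008]
```

>>> carry_out:
  rows:
    - [0,0,0,0,0,0]
    - [0,0,0,0,0,0]
    - [0,0,0,0,0,0]
    - [0,0,0,0,0,0]
    - [0,0,0,0,0,0]
    - [0,0,0,0,0,0]
  grip: -0.9

```text
clock: 30.32
tool_pos: [0.6055, -0.3348, 0.0675]
orientation: [180.0, 0.0, -95.5]
force: [1.1, -0.5, -0.0]
opening: 0.0176
gripper_force: 30.0
```

>>> carry_out:
  rows:
    - [0,0,-0.01,0,0,0]
    - [0,0,-0.03,0,0,0]
    - [0,0,-0.05,0,0,0]
    - [0,0,-0.08,0,0,0]
    - [0,0,-0.12,0,0,0]
    - [0,0,-0.13,0,0,0]
    - [0,0,-0.13,0,0,0]

```text
clock: 31.2
tool_pos: [0.6052, -0.3347, 0.1979]
orientation: [180.0, 0.0, -95.6]
force: [-0.3, 0.2, -2.7]
opening: 0.018
gripper_force: 30.0
```

```bash
python3 -c "
from h import *
snap('wrist','w12')
go(.4919,-.013,.20,-95.5)"
```

```text
row [-0.309, 0.1435, -0.0027] [0.0024, 0.001, -0.0012]
```

>>> carry_out:
  rows:
    - [-0.04,0.018,0,0,0,0]
    - [-0.08,0.036,0,0,0,0]
    - [-0.12,0.055,0,0,0,0]
    - [-0.16,0.074,0,0,0,0]
    - [-0.2,0.093,0,0,0,0]
    - [-0.24,0.112,0,0,0,0]
    - [-0.28,0.13,0,0,0,0]
    - [-0.309,0.143,0,0.001,0.001,-0.001]

```text
clock: 32.25
tool_pos: [0.4913, -0.0123, 0.1962]
orientation: [179.8, -0.1, -95.5]
force: [1.8, -0.8, -1.9]
opening: 0.0178
gripper_force: 30.0
```

>>> carry_out:
  rows:
    - [0,0,0,0,0,0]
    - [0,0,0,0,0,0]
    - [0,0,0,0,0,0]

```text
clock: 32.62
tool_pos: [0.4929, -0.0141, 0.197]
orientation: [179.9, -0.1, -95.5]
force: [0.5, 0.1, -1.0]
opening: 0.0177
gripper_force: 30.0
```

```bash
python3 -c "
from h import *
go(.4919,-.013,.148,-95.5)"
```

```text
row [-0.0011, 0.001, 0.049] [0.0014, -0.0013, -0.0008]
```

>>> carry_out:
  rows:
    - [-0.001,0.001,0.02,0.001,-0.001,0]
    - [-0.001,0.001,0.04,0.001,-0.001,0]
    - [-0.001,0.001,0.048,0.001,-0.001,0]
    - [-0.001,0.001,0.048,0.001,-0.001,0]
    - [-0.001,0.001,0.048,0.001,-0.001,0]

```text
clock: 33.25
tool_pos: [0.4927, -0.0125, 0.1503]
orientation: [-179.9, 0.0, -95.5]
force: [-0.2, -0.6, -1.8]
opening: 0.0179
gripper_force: 30.0
```

```bash
python3 -c "
from h import *
w,_,_=snap('wrist','w13');t,_,_=snap('top','t13');s,_,_=snap('scene','s13');print(tool()[:3,3])
z=lambda a,f:cv2.resize(a,None,fx=f,fy=f,interpolation=cv2.INTER_CUBIC)
A=z(w[0:300,180:480],1.3333); B=z(s[180:320,250:410],2.5)[:,:400]; 
cv2.imwrite('pics/c13.png',np.hstack([A[:350],B[:350]]))"
```

```text
[ 0.49247831 -0.01232885  0.15026841]
```

View pics/c13.png

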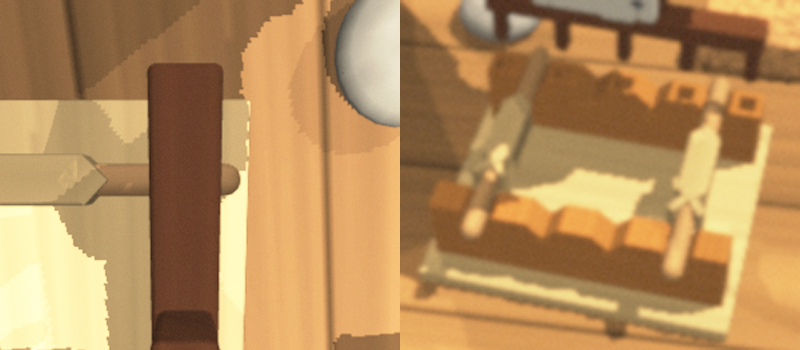

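Both fish lie in their notches, and the comb hangs upright over the rail with its bar end at crop (186,65). Before lowering it I'll cross-check the slot positions against the scene camera.

Run:
```python
from h import *
yw=np.radians(-5.5); Y=np.array([-np.sin(yw),np.cos(yw)]); X=np.array([np.cos(yw),np.sin(yw)]); m=np.array([.4919,-.013])
def chk(f,zw):
    b,K,E=load(f); g=cv2.cvtColor(b,cv2.COLOR_BGR2GRAY).astype(float); out=[]
    for y in(-.094,-.047,0,.047,.094):
        p=proj(K,E,[[*(m+y*Y),.065]])[0]; u,v=np.round(p).astype(int); w=g[v-6:v+7,u-6:u+7]
        wt=np.clip(np.percentile(w,60)-25-w,0,None); vv,uu=np.mgrid[v-6:v+7,u-6:u+7]
        q=ray(K,E,[[(uu*wt).sum()/wt.sum(),(vv*wt).sum()/wt.sum()]],.065)[0,:2]-m; out.append([y,*(1000*np.array([q@X,q@Y-y])).round(1),int(wt.sum())])
    print(f,out)
for f in('t3','t1','s8','s9','s7'): chk(f,0)
c,K,E=load('w13'); T=proj(K,E,[[*(np.array([.4925,-.0123])-.102*Y),.145]]); print('bar end expected',T)
```

```text
t3 [[-0.094, np.float64(0.7), np.float64(-0.1), 490], [-0.047, np.float64(1.0), np.float64(0.1), 470], [0, np.float64(1.1), np.float64(0.4), 424], [0.047, np.float64(0.8), np.float64(0.8), 440], [0.094, np.float64(0.4), np.float64(1.1), 522]]
t1 [[-0.094, np.float64(2.1), np.float64(1.1), 884], [-0.047, np.float64(-6.5), np.float64(-0.2), 1013], [0, np.float64(1.0), np.float64(0.3), 597], [0.047, np.float64(1.3), np.float64(-9.4), 853], [0.094, np.float64(0.0), np.float64(0.9), 816]]
s8 [[-0.094, np.float64(6.8), np.float64(-1.4), 773], [-0.047, np.float64(9.3), np.float64(-0.5), 724], [0, np.float64(7.7), np.float64(-0.8), 1071], [0.047, np.float64(6.4), np.float64(-0.7), 1000], [0.094, np.float64(5.0), np.float64(-1.0), 964]]
s9 [[-0.094, np.float64(6.5), np.float64(-1.2), 800], [-0.047, np.float64(7.7), np.float64(4.8), 792], [0, np.float64(nan), np.float64(nan), 0], [0.047, np.float64(nan), np.float64(nan), 0], [0.094, np.float64(nan), np.float64(nan), 0]]
s7 [[-0.094, np.float64(nan), np.float64(nan), 0], [-0.047, np.float64(nan), np.float64(nan), 0], [0, np.float64(-3.0), np.float64(-1.5), 1137], [0.047, np.float64(1.9), np.float64(-0.9), 1070], [0.094, np.float64(5.2), np.float64(2.3), 1010]]
bar end expected [[319.28006179  47.13132693]]<stdin>:8: RuntimeWarning: invalid value encountered in scalar divide
```

The top-camera centroids agree within 1 mm, and the bar end is at (319.6,48) against an expected (319.3,47). I'll lower gently and watch the force.

>>> carry_out:
  rows:
    - [0.0005,0,0.01,0,0,0]
    - [0.0005,0,0.02,0,0,0]
    - [0.0005,0,0.025,0,0,0]
    - [0.0005,0,0.028,0,0,0]
    - [0.0005,0,0.03,0,0,0]
    - [0.0005,0,0.032,0,0,0]
    - [0.0005,0,0.034,0,0,0]

```text
clock: 34.28
tool_pos: [0.4918, -0.0129, 0.1155]
orientation: [-180.0, 0.0, -95.5]
force: [-1.3, -0.8, -2.3]
opening: 0.018
gripper_force: 30.0
```

>>> carry_out:
  rows:
    - [0,0,0.004,0,0,0]
    - [0,0,0.008,0,0,0]
    - [0,0,0.012,0,0,0]
    - [0,0,0.015,0,0,0]
    - [0,0,0.017,0,0,0]
    - [0,0,0.018,0,0,0]
    - [0,0,0.018,0,0,0]

```text
clock: 35.15
tool_pos: [0.4919, -0.0129, 0.0975]
orientation: [-180.0, 0.0, -95.5]
force: [-1.8, 0.3, -3.3]
opening: 0.0179
gripper_force: 30.0
```

>>> carry_out:
  rows:
    - [0,0,0.001,0,0,0]
    - [0,0,0.0015,0,0,0]
    - [0,0,0.0015,0,0,0]
    - [0,0,0.0015,0,0,0]

```text
clock: 35.65
tool_pos: [0.4919, -0.013, 0.0961]
orientation: [-180.0, 0.0, -95.5]
force: [-3.9, -0.2, -1.5]
opening: 0.018
gripper_force: 30.0
```

>>> carry_out:
  rows:
    - [0,0,0,0,0,0]
    - [0,0,0,0,0,0]
    - [0,0,0,0,0,0]
    - [0,0,0,0,0,0]
  grip: -0.2

```text
clock: 36.15
tool_pos: [0.4924, -0.0128, 0.0963]
orientation: [-179.9, 0.0, -95.5]
force: [0.3, -0.5, 0.7]
opening: 0.0349
gripper_force: 0.0
```

>>> carry_out:
  rows:
    - [0,0,-0.015,0,0,0]
    - [0,0,-0.04,0,0,0]
    - [0,0,-0.08,0,0,0]
    - [0,0,-0.12,0,0,0]
    - [-0.05,0,-0.15,0,0,0]
    - [-0.1,0,-0.15,0,0,0]
    - [-0.15,0,-0.15,0,0,0]
    - [-0.2,0,-0.15,0,0,0]

```text
clock: 37.15
tool_pos: [0.5112, 0.1878, 0.2478]
orientation: [-179.9, 0.1, -95.5]
force: [0.3, -0.2, 0.3]
opening: 0.035
gripper_force: 0.0
```

```bash
python3 -c "
from h import *
w,K,E=snap('wrist','w14');t,_,_=snap('top','t14');s,_,_=snap('scene','s14')
z=lambda a,f:cv2.resize(a,None,fx=f,fy=f,interpolation=cv2.INTER_CUBIC)
cv2.imwrite('pics/c14.png',np.hstack([z(s[180:320,250:410],2.5),w[:350,120:520]]))"
```

```text
(no output)
```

View pics/c14.png

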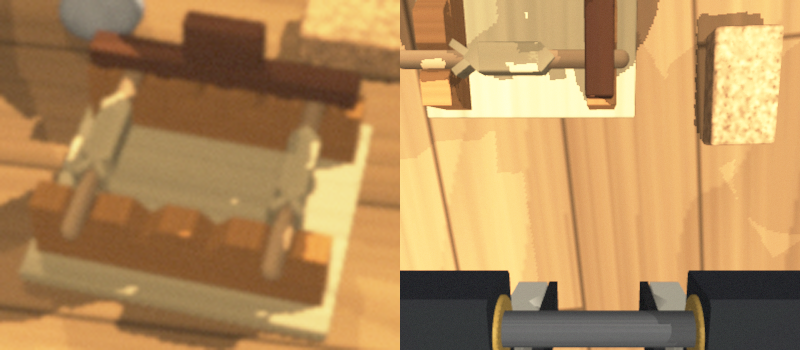

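The comb bar sits home along the slotted rail and both rods lie in their notches, each overhanging the near rail by roughly 10-15 mm, so they are centred within tolerance. I'm handing the job in.

```bash
python3 -c "
from h import *
print(workorder.close_job())"
```

```text
the job is handed in; nothing more can be done
None
```

I handed the job in: both offcuts are in the bin, both fish present lie in the rack's end notch pairs, and the camera shows the comb home in its slots; `close_job()` did not report a verdict.

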